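# Load the brass sleeve into the marking fixture

## Task

Take the tall brass sleeve out of the blue bin, stand it gently upright on the round blue mark of the fixture and let go of it; then slide it along the plate, without lifting it or lowering it in from above, until it sits fully home against both faces of the vee block. Then slide the orange-edged guard fully shut in front of it, and only when the guard is shut press the green start button fully down and let it come up again. Leave the other pieces standing in the bin, and do not disturb the mouse, the screwdriver and the purple tray.

Things in the scene. Friction and masses are not known exactly. Their poses are not given: they have to be found in the camera images.
- brass_sleeve: THE TARGET: a brass-yellow sleeve, a round tube 46 mm outside diameter, 58 mm tall, 0.14 to 0.28 kg, its bore closed by a black plug almost flush with the rim (nothing can go inside). It starts standing upright in the blue bin. Origin: centre of its underside; z up along its axis.
- steel_a: Plain silver steel sleeve, otherwise the same size and shape as the brass sleeve (46 mm diameter, 58 mm tall), standing in the bin. Origin: centre of its underside, z up along its axis. To be left standing in the bin.
- steel_b: Plain silver steel sleeve, otherwise the same size and shape as the brass sleeve (46 mm diameter, 58 mm tall), standing in the bin. Origin: centre of its underside, z up along its axis. To be left standing in the bin.
- steel_c: Plain silver steel sleeve, otherwise the same size and shape as the brass sleeve (46 mm diameter, 58 mm tall), standing in the bin. Origin: centre of its underside, z up along its axis. To be left standing in the bin.
- steel_d: Plain silver steel sleeve, otherwise the same size and shape as the brass sleeve (46 mm diameter, 58 mm tall), standing in the bin. Origin: centre of its underside, z up along its axis. To be left standing in the bin.
- brass_collar: Short brass-yellow collar with black plug, 46 mm diameter but only 20 mm tall, standing in the bin: not the target, to be left there. Origin: centre of its underside.
- bin: Blue open bin fixed to the table, outside 136 (its x) by 278 (its y) by 50 mm tall, walls and floor 5 mm. Origin: centre of its underside. Six round pieces stand in it in shuffled order, 2 rows of 3: 58 mm apart along its x, 80 mm apart along its y (each within 3 mm). Room for fingers beside a piece (about 30 mm) is along the bin's y only; along x it is 6 to 18 mm.
- fixture: Fixed aluminium plate 20 mm thick, its x -115 to 115, y -200 to 100 mm, yawed up to 0.15 rad. Origin on the table; x points from mark to vee block, away from the robot. Grey vee block on its far part: two faces 60 mm long, 14 thick, 52 high meet at a right angle and open towards -x; their free ends lie 43 mm either side of the middle line, at x = 40.
- load_mark (a point): Centre of the round blue loading mark (68 mm diameter, flat paint) on top of the fixture plate, 20 mm above the table, at fixture x = -55, y = 0. Axes as the fixture's.
- vee_seat (a point): Point on top of the plate where the centre of the sleeve's underside is when it touches both faces of the vee block: fixture x = 50, y = 0, 105 mm straight beyond the loading mark along the fixture's x. Axes as the fixture's.
- guard (a joint): Sliding clear guard panel, 96 mm wide, 6 thick, orange top strip, orange post (24 mm x, 20 mm y) at its -y end; top 75 mm above the plate. Slides along the fixture's y at fixture x = 0, between mark and vee. In m: 0 open (panel centre at y = -120, beside the sleeve's path), 0.12 fully shut (centre y = 0, before the vee); starts at 0 to 0.03. Stays where left; 2 N moves it.
- guard_push (a point): Centre of the outer (-y) face of the guard's orange post, 45 mm above the plate: push here towards the fixture's +y to shut the guard. The post's face spans 24 mm in x and from 2 to 74 mm above the plate. Moves with the guard. Axes as the fixture's.
- start (a joint): Travel of the green start button in m: 0 up, 0.006 fully down (5 N), springs back. It counts as pressed above 0.004.
- start_top (a point): Centre of the top of the green start button (30 mm diameter), the only button on the control box; pressed straight down.
- console: White control box with a blue top panel, fixed to the table, 100 by 180 by 50 mm tall, holding the green start button. Origin: centre of its underside.
- mouse: Black computer mouse lying loose on the table, 100 by 58 by 32 mm. Bystander. Origin: centre of its underside.
- driver: Screwdriver lying loose on the table, 140 mm long along its x. Bystander.
- tray: Small purple tray with four compartments, 80 by 80 by 30 mm, standing loose on the table. Bystander. Origin: centre of its underside.

How it is judged:
By the outcome, as a careful person would: the job done as asked, in the order asked, and still so for the second after the job is handed in, with the robot touching nothing.
It also fails if it takes over 67 s, if anything falls off the work surface, if the arm or the gripper's body presses on something with over 40 N, if the wrist force passes 120 N, or if a joint passes its speed limit or range.

## Robot

A 6-joint arm with a two-finger parallel gripper is mounted at the origin on the work surface. World frame = base frame: x ahead of the robot, y to its left, z up, the work surface at z = 0. Lengths are in m, angles in rad, forces in N, time in s.
With the tool pointing down it reaches from about 0.275 to 0.875 m from the base axis. Payload 12.5 kg.
Tool frame: the origin (TCP) lies at the very end of the fingers, on their centre line; the grasp point (between the pads) lies 19 mm behind it; z points along the fingers, y is the line along which they close (so a half turn about z gives the same grasp; the last joint's range is limited). The gripper opens to 85 mm and grips with 20 to 120 N. Pads are 22 mm wide; open, the fingers measure 114 mm over their backs; the gripper's body (76 mm by 85 mm) begins 54 mm behind the grasp point. The pads swing forward as they close: fully open they stand 13 mm farther back than shut.
Start: joints at [-1.24, 0.351, 1.652, -0, 1.139, -0.085], TCP at [0.222, -0.503, 0.231] pointing down, gripper open.
Joint ranges: [-2.75, 2.75], [-0.79, 2.1], [0.01, 2.65], [-1.57, 4.71], [0.07, 3.14], [-2.87, 2.87]. Speed limits (rad/s): [2.22, 2.22, 2.79, 3.14, 3.14, 3.14].

## Interface

Orientations are given as a 3x3 rotation matrix whose columns are the frame's x, y, z axes.
In Python, from bench import manip gives the robot as it stands. Calls block until the motion is done:
- manip.move_ptp(position, orientation): joint-space move of the TCP to a pose.
- manip.move_l(position, attitude=None, max_speed=0.15): straight line of the TCP; attitude=None keeps the orientation; max_speed is the mean speed in m/s.
- manip.move_j(angles): joint-space move.
- manip.set_gripper(opening, effort=None): opening from 0.0 (shut) to 1.0 (fully open); effort is the grip in N (None keeps the last); returns when the fingers have stopped.
- manip.dwell(seconds).
- manip.inverse_kinematics(position, orientation): joint angles nearest the present ones, or None.
- manip.grab_frame(name): name is "scene" or "top" or "wrist"; returns (picture, depth): 420x560x3 uint8, red, green, blue; 420x560 float32, m along the optical axis (not along the pixel's ray), 0 where there is no reading.
- manip.get_calibration(name): a dict with "camera_matrix" (3x3 intrinsics, pixels), "R" (3x3) and "t" (3): a world point X has camera coordinates R X + t. Camera axes: x right, y down, z forward; pixel columns grow to the right and rows downward; lengths in m; the calibration is good to about 2 mm. A picture is of the moment at which its call begins: read the wrist's pose just before it. get_calibration takes no time and is no camera call; for the wrist camera it gives the pose at the moment of the call.
A pose or a line that the arm cannot do raises manip.Unreachable and nothing moves.
- manip.sign_off(): hands the job in; it is judged then, once.
Trained networks look in the newest picture that a camera, given by its name, has taken for a name from the list of things; names that differ only in an ending like _2 or _b are one class to them, and where a whole thing is asked for, a point or a joint stands for the part that bears it (a point fixed in the world has none). Each returns a list of dicts, best first, with "confidence" (0 to 1); they miss things now and then, are a little off and sometimes report something else, mostly with a low value. They report only what shows in the picture. A call takes as long as a camera call.
- manip.look_for(camera, name): "at" ([x, y, z] in m, in world coordinates, good to about 4 mm: the middle of the surface that is visible of it).
Readings, each from a call of its own:
- manip.current_time(): time.
- manip.current_qpos(): joint angles.
- manip.current_joint_vel(): joint speeds.
- manip.current_joint_torque(): joint torques, N m.
- manip.current_ee_pos(): TCP position.
- manip.current_tcp_rot(): TCP orientation.
- manip.current_force(): force on the tool from outside, world axes, zero at the start.
- manip.current_ft_torque(): the same for the moment, N m.
- manip.current_grip_width(): opening from 0.0 (shut) to 1.0 (fully open).
- manip.current_grip_force(): force on a finger pad.
Only numpy, scipy, OpenCV 4.12 (cv2) and the standard library are available. Lean on these libraries where they do the work, as an engineer would, in place of code of your own. Each camera call takes 0.05 s, during which the arm holds its last target. There are 200 camera calls.

## Working session

There is one attempt and no reset: what is moved stays moved. The work goes in short steps, each a Python script; the robot and the scene stay as the last script left them, time stands still between calls to the robot, and variables do not carry over. Pictures are saved under pics/ and viewed, at most 10 in all, crops included, and the job is handed in when it is done.

```bash
mkdir -p pics; ls; python3 - <<'E'
from bench import manip
import cv2,numpy as np
print(manip.current_time(), manip.current_tcp_rot().round(3) if hasattr(manip.current_tcp_rot(),'round') else manip.current_tcp_rot())
for c in ["top","scene"]:
    p,d=manip.grab_frame(c); cv2.imwrite(f"pics/{c}0.png",p[:,:,::-1]); np.save(f"{c}0.npy",d); k=manip.get_calibration(c)
    print(c,np.array(k["camera_matrix"]).round(1).tolist(),np.array(k["R"]).round(3).tolist(),np.array(k["t"]).round(3).tolist())
    for n in ["brass_sleeve","steel_a","brass_collar","bin","fixture","guard","guard_push","load_mark","vee_seat","start_top","console","mouse","driver","tray"]:
        try: print(n,[(np.round(r["at"],3).tolist(),round(r["confidence"],2)) for r in manip.look_for(c,n)][:5])
        except Exception as e: print(n,e)
print(manip.current_time())
E
```

```text
pics
0.0 [[ 0.915  0.404 -0.   ]
 [ 0.404 -0.915  0.001]
 [ 0.    -0.001 -1.   ]]
top [[404.2, 0.0, 281.0], [0.0, 404.2, 201.9], [0.0, 0.0, 1.0]] [[0.037, -0.999, 0.004], [-0.979, -0.037, -0.202], [0.202, 0.004, -0.979]] [0.001, 0.575, 0.853]
brass_sleeve [([0.474, 0.282, 0.058], 0.88)]
steel_a [([0.53, 0.279, 0.063], 0.9), ([0.538, 0.355, 0.064], 0.81), ([0.538, 0.203, 0.059], 0.75), ([0.478, 0.2, 0.058], 0.66)]
brass_collar [([0.477, 0.36, 0.023], 0.66)]
bin [([0.507, 0.282, 0.004], 0.61), ([0.482, 0.197, 0.06], 0.47), ([0.551, 0.072, 0.02], 0.46)]
fixture [([0.49, -0.157, 0.024], 0.78), ([0.509, 0.284, 0.005], 0.37)]
guard [([0.505, -0.236, 0.098], 0.62)]
guard_push [([0.502, -0.232, 0.094], 0.87)]
load_mark [([0.491, -0.157, 0.016], 0.91), ([0.502, -0.234, 0.096], 0.49)]
vee_seat [([0.491, -0.158, 0.02], 0.68)]
start_top [([0.488, -0.155, 0.019], 0.64), ([0.549, 0.071, 0.019], 0.39)]
console [([0.697, 0.073, 0.053], 0.83)]
mouse [([0.43, 0.062, 0.036], 0.76), ([0.531, 0.278, 0.063], 0.69)]
driver [([0.55, 0.072, 0.021], 0.9)]
tray [([0.735, -0.237, 0.009], 0.67), ([0.699, 0.072, 
[... 263 characters left out ...]
[0.541, 0.294, 0.058], 0.7), ([0.546, 0.217, 0.058], 0.62), ([0.546, 0.367, 0.062], 0.56)]
brass_collar [([0.485, 0.368, 0.025], 0.89)]
bin [([0.509, 0.315, 0.021], 0.75)]
fixture [([0.51, -0.116, 0.02], 0.75)]
guard [([0.502, -0.22, 0.065], 0.55)]
guard_push [([0.501, -0.221, 0.071], 0.64)]
load_mark [([0.509, -0.12, 0.021], 0.58), ([0.502, -0.222, 0.068], 0.34)]
vee_seat [([0.509, -0.117, 0.016], 0.85)]
start_top [([0.511, -0.118, 0.015], 0.25)]
console [([0.717, 0.1, 0.048], 0.62), ([0.548, 0.216, 0.053], 0.23)]
mouse [([0.445, 0.075, 0.03], 0.57)]
driver [([0.556, 0.077, 0.015], 0.8)]
tray [([0.735, -0.228, 0.019], 0.98), ([0.511, -0.117, 0.018], 0.46), ([0.483, 0.294, 0.059], 0.22)]
1.5
```

View pics/top0.png

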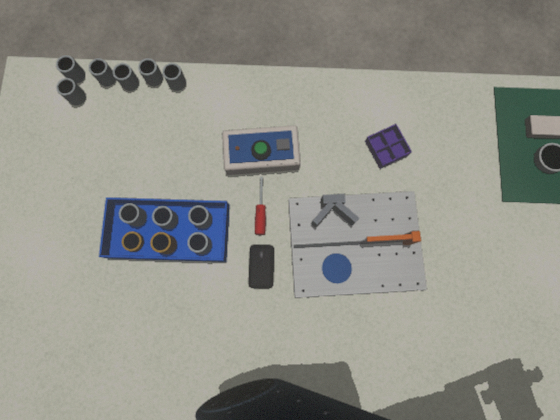

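View pics/scene0.png

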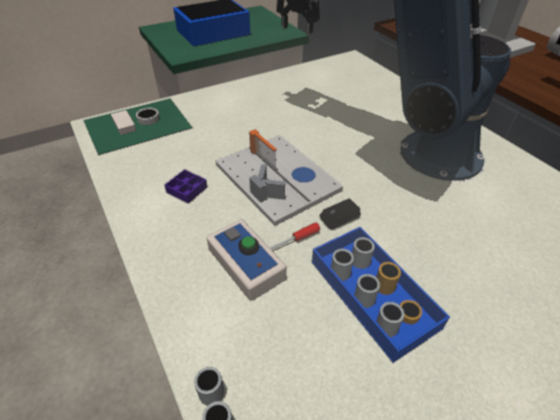

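The top view shows the brass sleeve at (161,243), the collar at (131,241), the blue mark at (337,268), the guard post at (415,237), the button at (261,149) and the vee apex at about (333,200). The scene view agrees. Next I'll measure these more precisely.

```bash
cat > h.py <<'E'
import numpy as np,cv2
from bench import manip
def cal(c):
    k=manip.get_calibration(c); return [np.array(k[n],float) for n in("camera_matrix","R","t")]
def world(d,k):
    K,R,t=k; v,u=np.indices(d.shape); P=np.stack([(u-K[0,2])/K[0,0]*d,(v-K[1,2])/K[1,1]*d,d],-1)
    W=(P-t)@R; W[d<=0]=np.nan; return W
def at_z(uv,z,k):
    K,R,t=k; uv=np.atleast_2d(uv); r=np.c_[(uv-[K[0,2],K[1,2]])/[K[0,0],K[1,1]],np.ones(len(uv))]@R; c=-R.T@t
    return (c+r*((z-c[2])/r[:,2])[:,None])
def hsv(p): return cv2.cvtColor(p,cv2.COLOR_RGB2HSV)
def blob(m,near=None):
    n,l,s,c=cv2.connectedComponentsWithStats(m.astype(np.uint8)); i=1+np.argmax(s[1:,4]) if near is None else 1+np.argmin(np.linalg.norm(c[1:]-near,axis=1)+1e3*(s[1:,4]<15))
    return l==i,c[i],s[i]
def down(yaw):  # tool y (closing line) at angle yaw in the world
    y=np.array([np.cos(yaw),np.sin(yaw),0]); z=np.array([0,0,-1.]); return np.c_[np.cross(y,z),y,z]
E
python3 - <<'E'
from h import *
p=cv2.imread("pics/top0.png")[:,:,::-1].copy(); d=np.load("top0.npy"); k=cal("top"); W=world(d,k); H=hsv(p); h,s,v=[H[...,i].astype(int) for i in range(3)]
X,Y,Z=[W[...,i] for i in range(3)]
box=lambda x0,x1,y0,y1:(X>x0)&(X<x1)&(Y>y0)&(Y<y1)
m=(h>95)&(h<125)&(s>110)&box(.35,.65,-.4,.05)
m,c,st=blob(m); print("mark",c,st,at_z(c,.02,k).round(4),np.nanmean(W[m],0).round(4))
m=box(.3,.75,-.45,.05)&(Z>.012)&(Z<.03); m,c,st=blob(m)
r=cv2.minAreaRect(W[m][:,:2].astype(np.float32)); print("plate",r, np.nanmedian(Z[m]), cv2.boxPoints(r).round(4).tolist())
cn=max(cv2.findContours(m.astype(np.uint8),0,2)[0],key=cv2.contourArea)[:,0].astype(float)
r=cv2.minAreaRect(at_z(cn,.02,k)[:,:2].astype(np.float32)); print("plate2",r)
m=(h<16)&(s>150)&box(.35,.65,-.45,.05)&(Z>.085); m,c,st=blob(m); print("orange",c,st,W[m].min(0).round(4),W[m].max(0).round(4))
m=(h>45)&(h<85)&(s>100)&box(.6,.85,-.1,.25); m,c,st=blob(m); print("button",c,st,np.nanmedian(W[m],0).round(4),at_z(c,np.nanmedian(Z[m]),k).round(4))
for x,y in((.48,.285),):
    m=box(x-.04,x+.04,y-.04,y+.04)&(Z>.05)&(Z<.07); q=W[m]; print("top", cv2.minEnclosingCircle(W[blob(m)[0]][:,:2].astype(np.float32)),np.nanmedian(q,0))
m=box(.4,.62,.1,.45)&(Z>.053)&(Z<.07)
n,l,s_,c=cv2.connectedComponentsWithStats(m.astype(np.uint8))
for i in range(1,n): 
    if s_[i,4]>30: print(s_[i],np.mean(W[l==i],0).round(4),at_z(c[i],.058,k).round(4))
m=box(.38,.65,.08,.47)&(Z>.04)&(Z<.053); print("binrim",cv2.minAreaRect(W[m][:,:2].astype(np.float32)))
E
```

```text
mark [336.3422292  267.99529042] [323 254  28  29 637] [[ 0.4336 -0.1089  0.02  ]] [ 0.4337 -0.109   0.0192]
plate ((0.4947209656238556, -0.1549091786146164), (0.2307494878768921, 0.3005858361721039), 5.503133296966553) 0.01865422618244183 [[0.36550000309944153, -0.01640000008046627], [0.39430001378059387, -0.3156000077724457], [0.6240000128746033, -0.29339998960494995], [0.5952000021934509, 0.005799999926239252]]
plate2 ((0.49395766854286194, -0.15398883819580078), (0.229172021150589, 0.2990292012691498), 5.4993414878845215)
orange [397.46887967 237.00829876] [367 231  53  11 241] [ 0.4916 -0.2757  0.0887] [ 0.515  -0.164   0.0961]
button [260.36363636 147.30909091] [255 142  12  12 110] [0.6975 0.0748 0.0726] [[0.6969 0.0743 0.0726]]
top ((0.47556769847869873, 0.28413546085357666), 0.023312054574489594) [0.47653394 0.28326182 0.05973266]
[119 203  22  20 342] [0.5372 0.3603 0.0597] [[0.5374 0.3609 0.058 ]]
[153 205  21  21 337] [0.5336 0.2857 0.0596] [[0.5339 0.2861 0.058 ]]
[189 205  21  21 331] [0.5383 0.2055 0.0595] [[0.5385 0.2059 0.058 ]]
[151 232  22  21 348] [0.4751 0.2836 0.0598] [[0.4753 0.2842 0.058 ]]
[188 232  21  21 342] [0.478  0.2022 0.0598] [[0.4781 0.2026 0.058 ]]
binrim ((0.5439314842224121, 0.2812652587890625), (0.20954634249210358, 0.284498393535614), 0.4465614855289459)
```

```bash
cat >> h.py <<'E'
def pick(pos,yaw):
    c=[(abs(q[5]),i) for i in(0,1) if (q:=manip.inverse_kinematics(list(pos),down(yaw+i*np.pi))) is not None]
    return down(yaw+min(c)[1]*np.pi)
def wrist(name,near,r,z0,z1):
    k=cal("wrist"); p,d=manip.grab_frame("wrist"); cv2.imwrite(f"pics/{name}.png",p[:,:,::-1]); W=world(d,k)
    m=(np.hypot(W[...,0]-near[0],W[...,1]-near[1])<r)&(W[...,2]>z0)&(W[...,2]<z1)
    print(name,"n",m.sum(),"circle",cv2.minEnclosingCircle(W[m][:,:2].astype(np.float32)) if m.any() else 0,"mean",np.mean(W[m],0).round(4) if m.any() else 0)
    return p,W,k
E
python3 - <<'E'
from h import *
S=[.4747,.2838]
o=pick([*S,.2],np.pi/2)
manip.set_gripper(.75,40); print(manip.current_grip_width())
manip.move_ptp([*S,.2],o); print(manip.current_time(),manip.current_qpos())
wrist("w1",S,.035,.054,.075)
E
```

```text
0.7527950310383437
4.7583 [ 4.53558845e-01  3.90677931e-01  1.67665032e+00 -7.05956865e-05
  1.07422067e+00 -1.11597324e+00]
w1 n 2043 circle ((0.4751048982143402, 0.28560176491737366), 0.022967534139752388) mean [0.4745 0.2855 0.0615]
```

View pics/w1.png

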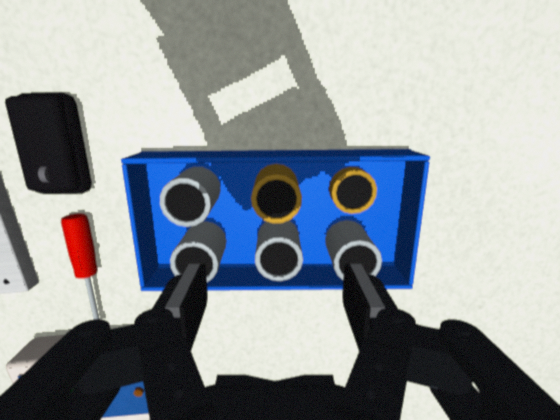

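The wrist view shows the brass sleeve at (277,200), between a steel sleeve at (187,200) and the collar at (352,190). The circle radius is 23 mm and the top is at about 62 mm, as expected. Next is the grasp.

```bash
python3 - <<'E'
from h import *
S=[.4747,.2849]; M=[.4342,-.1095]
manip.move_l([*S,.2],max_speed=.1)
manip.move_l([*S,.08]); print(manip.current_force())
manip.move_l([*S,.026],max_speed=.08); print(manip.current_force())
manip.set_gripper(0,40); print(manip.current_grip_width(),manip.current_grip_force(),manip.current_ee_pos(),manip.current_force())
manip.move_l([*S,.036],max_speed=.05); print(manip.current_grip_width(),manip.current_force())
manip.move_l([*S,.2],max_speed=.2); print(manip.current_grip_width(),manip.current_grip_force(),manip.current_time())
o=pick([*M,.2],np.pi/2+.096)
manip.move_ptp([*M,.2],o); print(manip.current_grip_width(),manip.current_ee_pos(),manip.current_qpos()[5],manip.current_time())
p,W,k=wrist("w2",M,.06,.01,.03)
p,d=manip.grab_frame("scene"); cv2.imwrite("pics/s2.png",p[:,:,::-1])
E
```

```text
[-0.67722149  0.32489892  0.68322816]
[-0.34199028 -0.18714001  0.45987895]
0.5274824985073819 40.94266891479492 [0.47506879 0.28509264 0.02669939] [-1.08676157  0.25897662  6.50819058]
0.5296598973711379 [-1.08578062 -0.19303748 -2.27084567]
0.5245978756344452 41.18442356586456 8.45
0.5308974294366701 [ 0.43432849 -0.10924414  0.19987971] 1.122965147954357 10.3833
w2 n 9738 circle ((0.4341842234134674, -0.10952195525169373), 0.060089703649282455) mean [ 0.4421 -0.1088  0.0211]
```

View pics/w2.png

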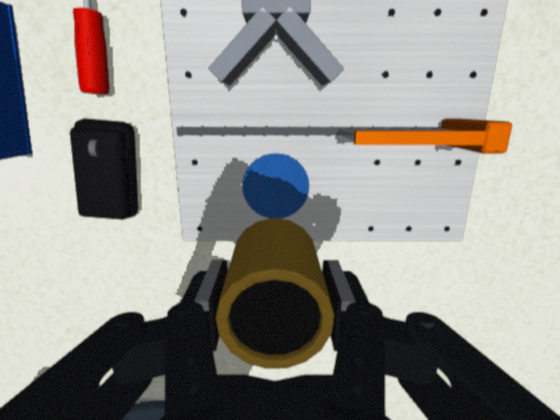

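The wrist view shows the sleeve held upright. The mark is at (276,187) and the vee ends at about (222,85) and (332,85), which puts the vee straight above the mark, so the yaw is right. I'll refine the mark position from this picture and then place.

```bash
python3 - <<'E'
from h import *
p,d=manip.grab_frame("wrist"); k=cal("wrist"); H=hsv(p); m,c,st=blob((H[...,0]>95)&(H[...,0]<125)&(H[...,1]>110),[276,187])
cn=max(cv2.findContours(m.astype(np.uint8),0,1)[0],key=cv2.contourArea)[:,0].astype(float); P=at_z(cn,.02,k)[:,:2].astype(np.float32)
e=cv2.fitEllipse(P); print(e,st); M=(np.array(e[0])*.6+np.array([.4342,-.1095])*.4); print(M)
if np.hypot(*(M-[.4342,-.1095]))>.004: raise SystemExit
M=list(M); np.save("M.npy",M)
manip.move_l([*M,.09],max_speed=.2); f0=manip.current_force(); 
manip.move_l([*M,.046],max_speed=.06)
z=.0435
while z>.037:
    manip.move_l([*M,z],max_speed=.02); f=manip.current_force(); print(round(z,4),(f-f0).round(2),manip.current_ee_pos()[2].round(4))
    if f[2]-f0[2]>2: break
    z-=.0007
manip.dwell(.2); manip.set_gripper(.75); print(manip.current_grip_width(),manip.current_force(),manip.current_time())
manip.move_l([*M,.15],max_speed=.12); 
b=np.array(M)-.075*np.array([np.cos(.096),np.sin(.096)]); manip.move_l([*b,.15],max_speed=.2); manip.set_gripper(.33)
wrist("w3",M,.045,.07,.09); print(manip.current_time())
p,d=manip.grab_frame("top"); cv2.imwrite("pics/t3.png",p[:,:,::-1]); k=cal("top"); W=world(d,k)
m=(np.hypot(W[...,0]-M[0],W[...,1]-M[1])<.045)&(W[...,2]>.07)&(W[...,2]<.09); print(m.sum(),W[m].mean(0) if m.any() else 0)
E
```

```text
((0.43455663323402405, -0.1089385375380516), (0.06575749069452286, 0.06615743786096573), 1.6273999214172363) [ 243  154   66   64 3342]
[ 0.43441398 -0.10916312]
0.0435 [ 0.11  0.84 -1.35] 0.0436
0.0428 [ 0.47  0.98 -0.45] 0.0428
0.0421 [ 0.17  0.84 -0.43] 0.0421
0.0414 [-0.37  2.41  6.35] 0.0417
0.7479208215896105 [-0.40433244 -0.02265135  0.83482768] 13.6667
w3 n 4232 circle ((0.4333130419254303, -0.10850650072097778), 0.02309456281363964) mean [ 0.4338 -0.1083  0.0768]
15.7333
303 [ 0.43504456 -0.1066142   0.07470732]
```

View pics/w3.png

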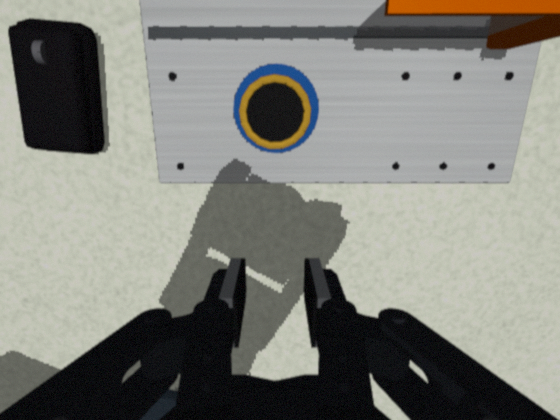

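The sleeve stands centred on the mark at (276,110), with a blue rim visible all round. Now I'll cradle it from behind with the fingers part open and push it to the vee.

```bash
python3 - <<'E'
from h import *
M=np.load("M.npy"); u=np.array([np.cos(.096),np.sin(.096)])
at=lambda s,z=.030:[*(M+u*s),z]
manip.move_l(at(-.075),max_speed=.1); f0=manip.current_force(); print(f0)
manip.move_l(at(-.034),max_speed=.08)
manip.move_l(at(-.022),max_speed=.03); print((manip.current_force()-f0).round(2))
manip.move_l(at(.066),max_speed=.04); print((manip.current_force()-f0).round(2),manip.current_time())
s=.066
while s<.084:
    s+=.001; manip.move_l(at(s),max_speed=.02); f=manip.current_force()-f0; print(round(s,3),f.round(2))
    if -f[:2]@u>6: break
print(manip.current_time())
manip.dwell(.2); print((manip.current_force()-f0).round(2))
p,d=manip.grab_frame("top"); cv2.imwrite("pics/t4.png",cv2.resize(p[170:310,270:450,::-1],None,fx=4,fy=4)); W=world(d,cal("top")); T=M+.105*u
m=(np.hypot(W[...,0]-T[0],W[...,1]-T[1])<.03)&(W[...,2]>.073)&(W[...,2]<.09); print(T,m.sum(),W[m].mean(0) if m.any() else 0)
E
```

```text
[0.19567437 0.05881812 0.0141729 ]
[ 0.02 -0.79  0.51]
[-1.66 -0.05  1.05] 20.7
0.067 [-0.9  -0.66  0.55]
0.068 [-1.58  0.28 -0.08]
0.069 [-0.96  0.16 -0.68]
0.07 [-1.18 -0.24 -0.24]
0.071 [-0.07  0.63  0.66]
0.072 [-0.93  1.11  0.42]
0.073 [-0.42  0.34 -0.09]
0.074 [-1.44 -0.47 -0.08]
0.075 [-0.51 -0.89 -0.71]
0.076 [-2.41 -0.51 -0.09]
0.077 [-6.47 -1.59  3.42]
23.45
[-6.27 -2.26  3.75]
[ 0.53893051 -0.0990986 ] 0 0
```

View pics/t4.png

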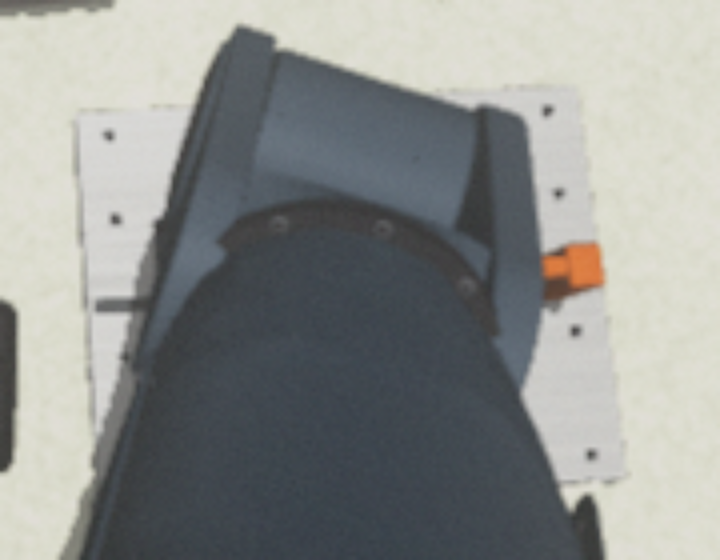

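The arm blocks the top camera. The force rose at s=0.077, where the seat is expected. I'll firm the push slightly, back off and check the fit.

```bash
python3 - <<'E'
from h import *
M=np.load("M.npy"); u=np.array([np.cos(.096),np.sin(.096)])
at=lambda s,z=.030:[*(M+u*s),z]
manip.move_l(at(.0778),max_speed=.02); print(manip.current_force())
manip.move_l(at(.06),max_speed=.05); print(manip.current_force())
manip.move_l(at(.03),max_speed=.1)
manip.move_l(at(.03,.2),max_speed=.2); T=M+.105*u
p,W,k=wrist("w5",T,.04,.0745,.09); print(T,manip.current_time())
np.save("w5.npy",W)
E
```

```text
[-10.4074403   -3.39690804   5.96657753]
[-0.1802763  -0.09803282  0.02884154]
w5 n 2781 circle ((0.5462312698364258, -0.09206601232290268), 0.03289245069026947) mean [ 0.5387 -0.0981  0.0769]
[ 0.53893051 -0.0990986 ] 25.9583
```

View pics/w5.png

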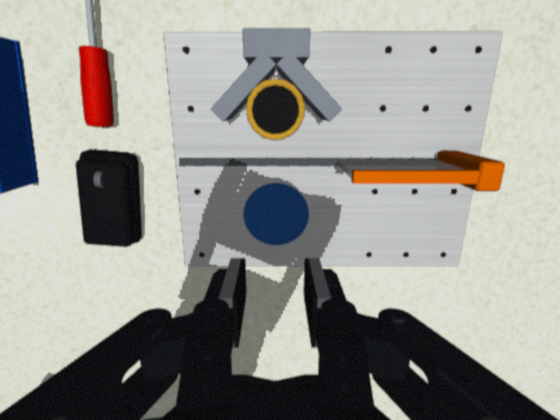

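The sleeve sits symmetrically against both faces at (275,108). Next I'll shut the guard.

```bash
python3 - <<'E'
from h import *
M=np.load("M.npy"); u=np.array([np.cos(.096),np.sin(.096)]); v=np.array([-u[1],u[0]]); O=M+.055*u
W=np.load("w5.npy"); p=cv2.imread("pics/w5.png")[:,:,::-1].copy(); H=hsv(p); m=(H[...,0]<16)&(H[...,1]>150)&(W[...,2]>.085)&(W[...,2]<.1)&(W[...,1]<-.15)
L=(W[m][:,:2]-O)@np.c_[u,v]; print("guard local",np.percentile(L,[1,50,99],0).round(4).tolist())
y0=np.percentile(L[:,1],1); assert -.2<y0<-.14
at=lambda y,z=.058:[*(O+v*y),z]
manip.set_gripper(0)
o=pick(at(y0-.045,.2),.096); manip.move_ptp(at(y0-.045,.2),o); print(manip.current_qpos().round(2))
manip.move_l(at(y0-.045),max_speed=.15); f0=manip.current_force(); print(f0)
manip.move_l(at(y0-.005),max_speed=.06); print((manip.current_force()-f0).round(2))
y=-.092; manip.move_l(at(y),max_speed=.06); print((manip.current_force()-f0).round(2),manip.current_time())
while y<-.05:
    y+=.001; manip.move_l(at(y),max_speed=.025); f=manip.current_force()-f0
    if -f[:2]@v>9: break
print(y,f,manip.current_ee_pos(),manip.current_time())
manip.move_l(at(y-.03),max_speed=.1); manip.move_l(at(y-.03,.2),max_speed=.2)
manip.move_l([*(O-.03*u-.03*v),.2],max_speed=.25)
p,W,k=wrist("w6",O,.06,.085,.1); print(manip.current_time())
B=[.697,.0745]; 
E
```

```text
guard local [[-0.0092, -0.1723], [0.0013, -0.1308], [0.012, -0.0601]]
[-0.64  0.48  1.54  0.    1.12 -0.73]
[ 0.25327869 -0.11909104  0.05955804]
[ 0.54 -0.42 -0.29]
[-0.63 -0.26  0.59] 31.4833
-0.07799999999999999 [ -2.6699568  -14.78104898  -3.37909345] [ 0.49687953 -0.18324208  0.05809865] 34.9833
w6 n 2142 circle ((0.48898741602897644, -0.10996759682893753), 0.054019443690776825) mean [ 0.49   -0.1123  0.0943]
36.825
```

View pics/w6.png

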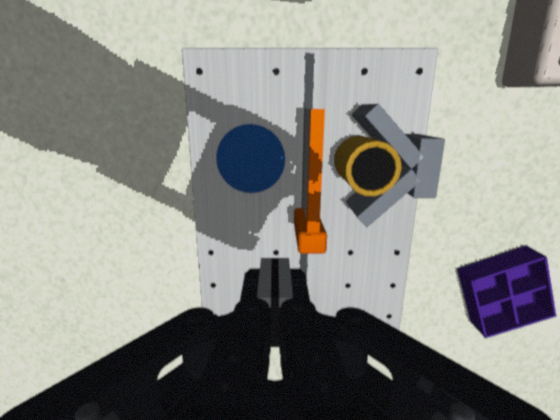

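The guard now stands across the middle in front of the sleeve: strip at (316,108–250), post at (312,238). Its hard stop came where expected. Now the button.

```bash
python3 - <<'E'
from h import *
B=[.697,.0745]; o=pick([*B,.2],.096); manip.move_ptp([*B,.2],o); 
k=cal("wrist"); p,d=manip.grab_frame("wrist"); H=hsv(p); W=world(d,k); m,c,st=blob((H[...,0]>45)&(H[...,0]<85)&(H[...,1]>100)); w=np.nanmedian(W[m],0); print(st,w)
if np.hypot(*(w[:2]-B))<.006: B=list((w[:2]+B)/2)
manip.move_l([*B,.085],max_speed=.15); f0=manip.current_force(); z=.078; manip.move_l([*B,z],max_speed=.05)
while z>.055:
    z-=.001; manip.move_l([*B,z],max_speed=.025); f=(manip.current_force()-f0)[2]; print(round(z,3),f.round(1),end="; ")
    if f>14: break
manip.dwell(.2); print(manip.current_force()-f0)
manip.move_l([*B,.09],max_speed=.08); manip.move_l([*B,.2],max_speed=.2); print(manip.current_time())
manip.move_ptp([.45,.12,.3],o)
for c in["top","scene"]:
    p,d=manip.grab_frame(c); cv2.imwrite(f"pics/{c}9.png",p[:,:,::-1]); W=world(d,cal(c))
    H=hsv(p); print(c,np.nanmedian(W[blob((H[...,0]>45)&(H[...,0]<85)&(H[...,1]>100)&(W[...,0]>.6)&(abs(W[...,1])<.2)&(W[...,2]>.04))[0]],0))
print(manip.current_time())
E
```

```text
[ 258  180   39   39 1052] [0.69777952 0.07627184 0.07426284]
0.077 -0.0; 0.076 -0.4; 0.075 0.4; 0.074 0.7; 0.073 2.3; 0.072 1.9; 0.071 3.6; 0.07 3.0; 0.069 4.3; 0.068 5.5; 0.067 12.2; 0.066 17.7; [-6.19038107 -1.06397222 18.66692781]
43.6333
top [0.6971219 0.0746287 0.0722492]
scene [0.69997483 0.07827203 0.07308467]
44.7833
```

View pics/scene9.png

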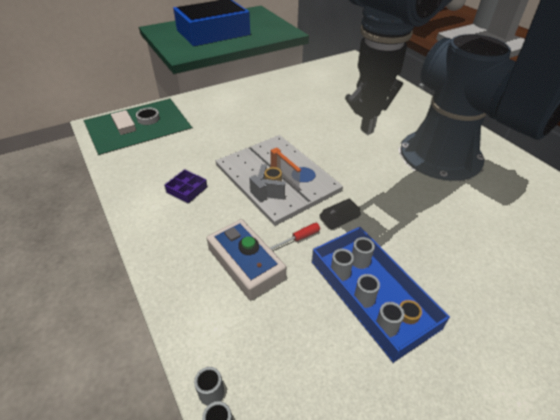

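The scene shows the sleeve in the vee at (272,174), the guard shut in front of it at (285,160), the button up again at (249,243), and the bin pieces and bystanders unmoved. I'm handing in.

```bash
python3 -c "
from bench import manip
print(manip.sign_off())"
```

```text
the job is handed in; nothing more can be done
None
```

The job is handed in at about 45 s of the 67 s allowed: the brass sleeve is seated in the vee, the guard is shut, the button was pressed fully and is up again, and the last pictures show everything else where it was.

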